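# Make up two welding kits, freeing the hatch cover from its fixture

## Task

Make up the two welding kits: the hatch cover and the dark steel tube stub go into the blue tray, the green cone and the brass bush into the yellow tray, one part to a pocket (either pocket), lying flat or standing upright on the pocket floor just as they stand now. The hatch cover is held in the grey frame: first turn both red turn buttons well aside, then lift it out (it has a black bar handle). Leave the copper stub standing where it is.

Things in the scene. Friction and masses are not known exactly. Their poses are not given: they have to be found in the camera images.
- frame: fixed grey fixture frame, 100 (x) by 156 (y) mm, 13 mm high, with a recess 78 by 68 mm in its middle whose floor is 6 mm above the bench; the hatch cover lies in it with 4 mm play all round. Origin: centre of the underside, on the bench; y runs along the long side. The two red turn buttons pivot on it at y = +60 and -60 mm (x = 0)
- button_left (a joint): (rad) red turn button on a vertical pivot at y = +60 mm of frame. At 0 its flat arm (14 mm wide, 39 mm from pivot to tip, 14 to 20 mm above the bench) points to the frame's centre, 9 mm over the cover; positive is counter-clockwise from above; turns either way to 1.6 and stays there (friction 0.04 N m). Clear of the cover beyond 1.1 either way. Its finger fin is described under button_right
- button_right (a joint): (rad) the same at y = -60 mm of frame, its arm pointing to the frame's centre at 0, positive counter-clockwise from above, either way to 1.6. Each button carries an upright red fin centred on its pivot: 10 mm thick, 26 mm long (along the arm), from 20 to 41 mm above the bench; at 0 its broad faces look along the frame's x
- cover: hatch cover: bare aluminium plate 70 (x) by 60 (y) by 6 mm with a black bar handle standing on its middle, 12 mm thick (x), 32 mm long (y), from 6 to 32 mm above the plate's underside. About 0.12 kg, loose. Origin: centre of the underside. It starts in the frame's recess, axes along the frame's
- steel_stub: short dark grey steel tube standing on end, 38 mm outside diameter, wall 3.5 mm, 55 mm high, about 0.12 kg. Origin: centre of the underside, z along the tube
- cone: green-painted cone reducer standing on its foot: foot 54 mm diameter and 6 mm high, tapering to a plain round neck of 28 mm diameter from 34 to 60 mm above the foot; about 0.2 kg. Origin: centre of the underside, z up the cone
- bush: brass flanged bush standing on its flange: flange 48 mm diameter, 10 mm thick, then a plain round neck of 28 mm diameter up to 46 mm; about 0.16 kg. Origin: centre of the underside, z up the neck
- copper_stub: short copper-coloured tube standing on end, same size as the steel stub (38 mm diameter, 55 mm high); belongs to no kit. Origin: centre of the underside
- tray_blue: blue fixed tray, 112 (x) by 176 (y) by 18 mm high, walls and floor 4 mm thick, with one divider of full height, 4 mm thick, along its x axis at y = 0; so two equal pockets, 104 by 82 mm inside, centred at y = +43 and -43 mm, inner floor 4 mm above the origin. Origin: centre of the underside; y runs along the long side
- tray_yellow: yellow fixed tray, 112 (x) by 176 (y) by 18 mm high, walls and floor 4 mm thick, with one divider of full height, 4 mm thick, along its x axis at y = 0; so two equal pockets, 104 by 82 mm inside, centred at y = +43 and -43 mm, inner floor 4 mm above the origin. Origin: centre of the underside; y runs along the long side
There are look-alikes about, which are no part of the job. There is more than one size of the cover; the job needs the larger.

How it is judged:
By the outcome, as a careful person would: the job done as asked, in the order asked, and still so for the second after the job is handed in, with the robot touching nothing.
It also fails if it takes over 114 s, if anything falls off the work surface, if the arm or the gripper's body presses on something with over 40 N, if the wrist force passes 120 N, or if a joint passes its speed limit or range.

## Robot

A 6-joint arm with a two-finger parallel gripper is mounted at the origin on the work surface. World frame = base frame: x ahead of the robot, y to its left, z up, the work surface at z = 0. Lengths are in m, angles in rad, forces in N, time in s.
With the tool pointing down it reaches from about 0.375 to 0.9 m from the base axis. Payload 3.1 kg.
Tool frame: the origin (TCP) lies on the centre line of the jaws, within the pads' length; the fingertips stand 19 mm ahead of it and the grasp point (between the pads) is the TCP; z points along the fingers, y is the direction in which the jaws open and shut (so a half turn about z gives the same grasp; the last joint's range is limited). The gripper opens to 85 mm and grips with 20 to 120 N. Pads are 22 mm wide; open, the fingers measure 114 mm over their backs; the gripper's body (76 mm by 85 mm) begins 54 mm behind the grasp point. The pads swing forward as they close: fully open they stand 13 mm farther back than shut.
Start: joints at [-1.518, 0.527, 1.433, -0, 1.181, -0.178], TCP at [0.144, -0.608, 0.25] pointing down, gripper open.
Joint ranges: [-3.08, 3.08], [-0.75, 2.2], [0.22, 2.44], [-1.43, 4.57], [0, 2.65], [-2.85, 2.85]. Speed limits (rad/s): [2.79, 2.79, 3.14, 3.14, 3.14, 3.14].

## Interface

Orientations are given as a unit quaternion [x, y, z, w].
In Python, from station import manip, imaging, workorder gives the robot as it stands.
- The arm moves only by the shell command python3 -m creep 'ROWS' [FORCE]. ROWS is a JSON object of lists of equal length, an entry for each row: "claw": the finger opening in cm, from 0 to 8.54; "dp": the shift along the tool's x, y, z in cm, a list of three; "roll": the turn about the tool's z in rad. In form: {"claw": [claw, ...], "dp": [[dx, dy, dz], ...], "roll": [roll, ...]}. A call has 1 to 12 rows; each row is the pose to reach, as a shift and turn from the pose commanded when the call began, along the tool's axes at that moment; what a row does not reach only later rows make up. A row lasts 1/10 s, in which the tool goes at most 50 mm and 8.59 degrees, less where a joint would pass 70% of its speed; a pose out of reach is approached as far as the arm can. A call with a gripper value outside its range is refused whole. The fingers move at their own pace and stop on an object; FORCE is the grip in N (left out, the last holds). Time passes only in rows, so rows that repeat a pose let the fingers close. It gives the time, the measured TCP pose, the force and the opening at its end, in the units of the state.
- manip.sense(): the state, without advancing time (a new reading comes with each control period).
- imaging.snapshot(name): name is "scene" or "top"; returns a dict with "image" (400x640x3 uint8, red, green, blue), "z_map" (400x640 float32, m along the optical axis (not along the pixel's ray), 0 where there is no reading), "vfov" (degrees; the focal length in pixels is half the picture's height over the tangent of half this angle, whatever the lens; pixels are square), "cx", "cy" (the principal point, pixels), "dist" ([k1, k2, p1, p2, k3] as OpenCV has them; the pictures are not rectified), "R" (3x3) and "t" (3): a world point X has camera coordinates R X + t. Camera axes: x right, y down, z forward; pixel columns grow to the right and rows downward; lengths in m; the calibration is good to about 2 mm. A picture is of the moment at which its call begins.
- workorder.sign_off(): hands the job in, once; it reports no verdict.
The state is a dict: "t": time; "q": joint angles; "qd": joint speeds; "tau": joint torques, N m; "tcp_pos": TCP position; "tool_rot": TCP orientation; "force": force on the tool from outside, world axes, zero at the start; "ft_torque": the same for the moment, N m; "finger_gap": opening from 0.0 (shut) to 1.0 (fully open).
Only numpy, scipy, OpenCV 4.12 (cv2) and the standard library are available. Lean on these libraries where they do the work, as an engineer would, in place of code of your own. Each camera call takes 0.05 s, during which the arm holds its last target.

## Working session

There is one attempt and no reset: what is moved stays moved. The work goes in short steps, Python scripts to look and compute and a shell command to move; the robot and the scene stay as the last step left them, time stands still between calls to the robot, and variables do not carry over. Pictures are saved under pics/ and viewed, and the job is handed in when it is done.

```bash
mkdir -p pics; ls; python3 - <<'E'
from station import manip, imaging
import cv2
s=manip.sense()
print(s)
for n in ("scene","top"):
    d=imaging.snapshot(n)
    cv2.imwrite(f"pics/{n}0.png",d["image"][:,:,::-1])
    print(n,d["vfov"],d["cx"],d["cy"],d["dist"],d["R"],d["t"])
E
```

```text
pics
{'t': 0.0, 'q': array([-1.51747755e+00,  5.28472994e-01,  1.43393624e+00, -7.23962444e-06,
        1.18138158e+00, -1.78466575e-01]), 'qd': array([ 0.00108067, -0.00102839, -0.00100036,  0.00104161,  0.00126925,
        0.00057045]), 'tau': array([-7.77240007e-05, -4.42343187e+01, -1.78026652e+01, -2.16589251e-04,
        8.48556199e-03,  1.31968318e-05]), 'tcp_pos': array([ 0.14358206, -0.60757613,  0.24931858]), 'tool_rot': array([ 9.93291197e-01,  1.15634723e-01,  6.53881282e-05, -1.09713861e-03]), 'force': array([-0.54084881, -0.5541844 ,  0.42975257]), 'ft_torque': array([-0.00304736, -0.01112351,  0.03749453]), 'finger_gap': 1.0041777173139876}
scene 48.38827979584566 319.3922259581151 206.9545809466047 [-0.03064054  0.          0.          0.          0.        ] [[-0.0736014   0.99726959 -0.00601644]
 [ 0.71339211  0.04843287 -0.69908938]
 [-0.69688918 -0.05574604 -0.71500898]] [ 0.05644497 -0.3437571   1.41815589]
top 44.99193197375828 322.71250970293704 200.8025634384976 [-0.14841063  0.          0.          0.          0.        ] [[-0.01746678 -0.99982204 -0.00712784]
 [-0.99690347  0.01796157 -0.07655625]
 [ 0.07667065  0.00576858 -0.99703979]] [0.00703537 0.54548777 1.29189406]
```

View pics/scene0.png

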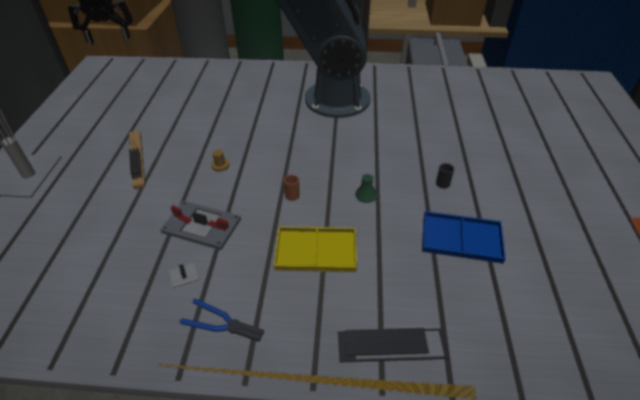

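View pics/top0.png

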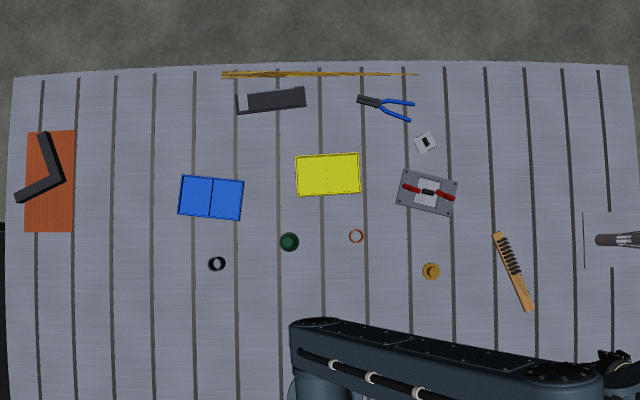

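Top view: the cover in the grey frame is at (428,190) and the small look-alike cover at (425,142). The dark steel stub is at (217,264), the copper stub at (356,236), the cone at (289,242) and the bush at (431,271). The blue tray is at (211,198) and the yellow tray at (328,175). The large cover is the one under the red buttons. Next I'll take crops and measure.

```bash
cat > h.py <<'E'
import numpy as np, cv2
from station import manip, imaging
def cam(n):
    d=imaging.snapshot(n); f=200/np.tan(np.radians(d["vfov"]/2))
    d["K"]=np.array([[f,0,d["cx"]],[0,f,d["cy"]],[0,0,1.]]); d["dist"]=np.array(d["dist"],float); d["R"]=np.array(d["R"]);d["t"]=np.array(d["t"])
    return d
def ray(d,uv,z):
    p=cv2.undistortPoints(np.array(uv,float).reshape(-1,1,2),d["K"],d["dist"])[:,0]
    v=np.c_[p,np.ones(len(p))]@d["R"]; c=-d["R"].T@d["t"]
    return c+v*((z-c[2])/v[:,2])[:,None]
def px(d,X):
    return cv2.projectPoints(np.array(X,float).reshape(-1,1,3),cv2.Rodrigues(d["R"])[0],d["t"],d["K"],d["dist"])[0][:,0]
def crop(d,x0,y0,x1,y1,k,name):
    im=d["image"][y0:y1,x0:x1,::-1]
    cv2.imwrite(name,cv2.resize(im,None,fx=k,fy=k,interpolation=cv2.INTER_CUBIC))
def comps(m,minA=20):
    n,l,s,c=cv2.connectedComponentsWithStats(m.astype(np.uint8))
    return [(l==i,s[i],c[i]) for i in range(1,n) if s[i,4]>=minA]
E
python3 - <<'E'
from h import *
d=cam("top"); crop(d,385,120,475,220,6,"pics/fr.png"); crop(d,190,220,450,290,3,"pics/parts.png")
s=cam("scene"); crop(s,150,190,250,290,6,"pics/frs.png")
for dd,n in((d,"top"),(s,"scene")):
    h=cv2.cvtColor(dd["image"],cv2.COLOR_RGB2HSV); H,S,V=[h[...,i].astype(int) for i in range(3)]
    M={"red":((H<6)|(H>174))&(S>150),"yel":(H>22)&(H<35)&(S>170),"blue":(H>105)&(H<125)&(S>180),"green":(H>60)&(H<90)&(S>100),"brass":(H>15)&(H<24)&(S>120),"cop":(H<14)&(S>90),"dark":(V<50)}
    for k,m in M.items():
        for mm,st,c in comps(m,25):
            print(n,k,st,c.round(1))
E
```

```text
top red [402 183  18  10  82] [410.6 187.9]
top red [436 190  19  11  91] [444.8 195.2]
top yel [ 295  153   66   43 2544] [327.6 174.1]
top blue [381  99  34   7 117] [397.7 101.9]
top blue [378 105  33  17 131] [394.5 114. ]
top blue [ 177  175   67   46 2495] [210.1 197.2]
top green [280 233  19  19 270] [288.9 241.7]
top brass [222  71 195   7 676] [295.8  73.7]
top brass [492 231  11  11  79] [497.2 236.1]
top brass [496 243  39  69 492] [518.2 284.8]
top brass [423 263  17  17 226] [430.8 270.9]
top cop [ 25 131  25  56 855] [ 34.4 160.5]
top cop [  24  130   52  103 2928] [ 54.8 192.1]
top cop [402 184  18   9  67] [410.9 188.1]
top cop [436 190  19  11  76] [444.8 195.2]
top cop [349 229  15  14  66] [356.5 235.1]
top dark [356 101  23   7  34] [367.  104.2]
top dark [249 105  54   8  94] [274.4 108.3]
top dark [ 16 131  50  72 420] [ 49.1 170.6]
top dark [423 137   6   9  33] [425.3 141.4]
top dark [422 189  12   7  52] [427.6 191.8]
top dark [   0  222   10  178 1090] [  2.8 322.7]
top dark [281 233  18  18 148] [291.  242.3]
top dark [595 241  23   5  41] [607.  243.7]
top
[... 2532 characters left out ...]
k [ 339  211   89  151 2333] [380.9 336.2]
scene dark [192 212  15  13 113] [199.3 218.3]
scene dark [ 49 223  75 146 320] [ 77.5 313.1]
scene dark [433 251  19 132 428] [442.3 324.3]
scene dark [489 262  35 138 478] [507.1 335.8]
scene dark [180 265   6  13  37] [182.4 271.2]
scene dark [112 268  44 106 239] [130.5 329.6]
scene dark [256 300   6  23  32] [258.2 312. ]
scene dark [313 321   7  53 110] [315.8 349.7]
scene dark [229 326  34  43 257] [247.8 338.2]
scene dark [181 328  13  36  86] [187.2 346.7]
scene dark [377 359  30  20  96] [384.3 365.3]
scene dark [177 370   5  10  33] [179.  374.6]
scene dark [  0 379  90  12 214] [ 36.2 383.9]
scene dark [ 91 388  19   4  29] [ 99.1 389.8]
```

View pics/fr.png

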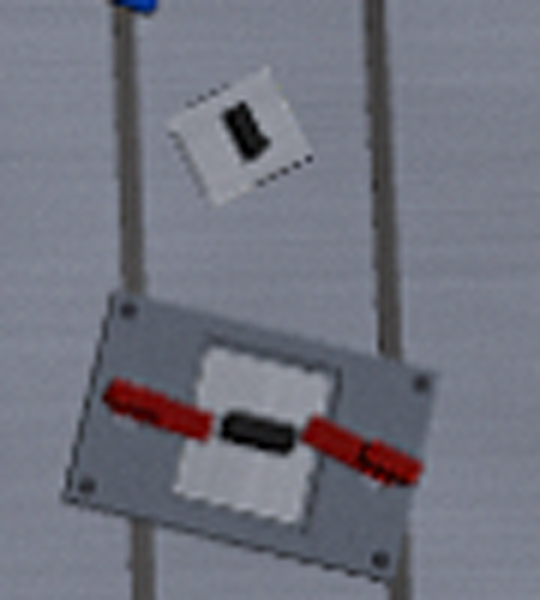

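View pics/parts.png

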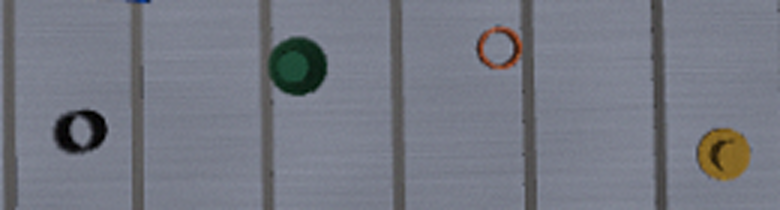

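View pics/frs.png

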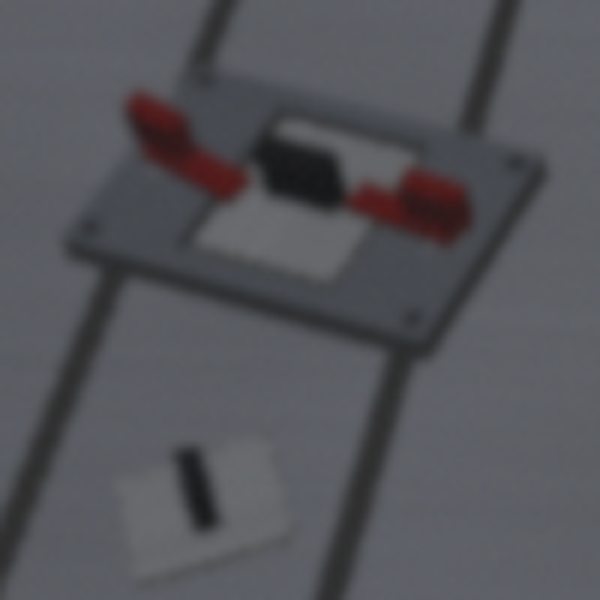

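```bash
cat >> h.py <<'E'
def hmap(d):
    z=d["z_map"]; v,u=np.mgrid[0:400,0:640]
    p=cv2.undistortPoints(np.c_[u.ravel(),v.ravel()].astype(float).reshape(-1,1,2),d["K"],d["dist"])[:,0]
    P=(np.c_[p,np.ones(len(p))]*z.reshape(-1,1)-d["t"])@d["R"]
    P[z.ravel()==0]=np.nan
    return P.reshape(400,640,3)
E
python3 - <<'E'
from h import *
for n in("top","scene"):
    d=cam(n);P=hmap(d);h=P[...,2]
    print(n,"bench",np.nanmedian(h), np.nanstd(h[120:140,330:350]))
    rois={"top":{"frame":(385,160,470,225,.013),"blue":(165,165,255,230,.018),"yel":(285,145,370,205,.018),"steel":(200,245,235,280,.055),"cone":(270,225,310,260,.06),"cop":(340,220,375,255,.055),"bush":(415,255,450,290,.046)},
    "scene":{"frame":(155,195,250,250,.013),"blue":(415,205,512,265,.018),"yel":(268,220,364,275,.018),"steel":(432,160,458,192,.055),"cone":(352,170,382,205,.06),"cop":(280,172,304,202,.055),"bush":(205,146,233,174,.046)}}[n]
    for k,(x0,y0,x1,y1,H) in rois.items():
        Q=P[y0:y1,x0:x1].reshape(-1,3)
        m=(Q[:,2]>H-.006)&(Q[:,2]<H+.006)
        q=Q[m][:,:2]
        if len(q)<4: print(k,len(q));continue
        r=cv2.minAreaRect((q*1000).astype(np.float32))
        c,rad=cv2.minEnclosingCircle((q*1000).astype(np.float32))
        print(k,len(q),"rect",np.round(r[0],1),np.round(r[1],1),round(r[2],2),"mean",(q.mean(0)*1000).round(1),"circ",np.round(c,1),round(rad,1),"zmax",np.nanmax(Q[:,2]).round(4))
E
```

```text
top bench -0.0008169850247782611 0.002615325485422455
frame 1676 rect [ 570.  -295.8] [230.7 154.1] 86.3 mean [ 565.  -288.8] circ [ 565.8 -291.8] 133.1 zmax 0.0454
blue 373 rect [562.9 309.2] [178.5 112.5] 83.15 mean [562.5 309.1] circ [562.4 308.9] 103.8 zmax 0.0261
yel 377 rect [621.1 -16.7] [112.7 176.1] 2.41 mean [621.3 -18.6] circ [620.8 -17.3] 102.5 zmax 0.0238
steel 55 rect [378.6 287.7] [35.5 34.7] 89.22 mean [379.1 286.3] circ [379.3 288.4] 18.7 zmax 0.0587
cone 89 rect [437.   92.7] [26.7 23.7] 88.73 mean [436.7  92.8] circ [436.5  93. ] 13.7 zmax 0.0654
cop 54 rect [449.9 -89.5] [35.3 35.4] 25.68 mean [449.  -89.9] circ [449.7 -89.4] 18.7 zmax 0.0598
bush 77 rect [ 348.1 -295.6] [27.1 21.6] 87.74 mean [ 348.6 -296.1] circ [ 348.4 -295.9] 14.0 zmax 0.0497
scene bench 0.0016425107519857053 0.0016161051268734263
frame 1880 rect [ 559.8 -292.3] [163.5 113.9] 74.56 mean [ 572.  -289.3] circ [ 558.7 -292.3] 98.7 zmax 0.0463
blue 807 rect [562.3 308. ] [176.2 117.1] 83.32 mean [566.4 311.5] circ [562.3 307.8] 104.0 zmax 0.0241
yel 795 rect [619.6 -18.5] [116.5 175.8] 2.5 mean [624.9 -19.3] circ [619.5 -18.2] 104.0 zmax 0.0248
steel 93 rect [380.3 286.3] [33.5 39. ] 80.88 mean [382.6 286.1] circ [381.4 286.6] 20.5 zmax 0.0582
cone 98 rect [435.1  91.3] [28.5 26.5] 3.87 mean [439.   90.8] circ [435.7  90.8] 15.2 zmax 0.0649
cop 116 rect [449.2 -91.6] [40. 34.] 5.68 mean [450.4 -92.1] circ [449.4 -92.5] 20.4 zmax 0.0601
bush 76 rect [ 351.2 -297.3] [26.5 25.6] 56.36 mean [ 352.7 -296.6] circ [ 351.4 -297.6] 14.1 zmax 0.0493
```

```bash
python3 - <<'E'
from h import *
d=cam("top")
o=lambda l:[(385+u/6-.4,120+v/6-.4) for u,v in l]
C=ray(d,o([(115,292),(437,372),(392,580),(65,497)]),.013)[:,:2]*1000
print(C.round(1),C.mean(0).round(1))
for a,b in((0,1),(3,2)):
    e=C[a]-C[b];print(np.degrees(np.arctan2(e[1],e[0]))-90,np.linalg.norm(e))
for a,b in((0,3),(1,2)):
    e=C[a]-C[b];print(np.degrees(np.arctan2(e[1],e[0])),np.linalg.norm(e))
h=cv2.cvtColor(d["image"],cv2.COLOR_RGB2HSV).astype(int);H,S,V=h[...,0],h[...,1],h[...,2]
s=cam("scene");hs=cv2.cvtColor(s["image"],cv2.COLOR_RGB2HSV).astype(int)
for dd,hh,box in((d,h,(385,160,470,225)),(s,hs,(155,195,250,250))):
    P=hmap(dd)
    x0,y0,x1,y1=box
    red=((hh[...,0]<8)|(hh[...,0]>172))&(hh[...,1]>100); blk=hh[...,2]<60
    R=np.zeros_like(red);R[y0:y1,x0:x1]=1
    for nm,m in(("red",red),("blk",blk)):
        for mm,st,c in comps((m&R),15):
            q=P[mm];
            top=q[(q[:,2]>.034)&(q[:,2]<.05)] if nm=="red" else q[(q[:,2]>.031)&(q[:,2]<.045)]
            low=q[(q[:,2]<.03)&(q[:,2]>.01)]
            print(nm,c.round(1),len(q),"top n",len(top),top.mean(0).round(4) if len(top) else "", [np.round(v,1) for v in cv2.minAreaRect((top[:,:2]*1000).astype(np.float32))] if len(top)>3 else "","low",[np.round(v,1) for v in cv2.minAreaRect((low[:,:2]*1000).astype(np.float32))] if len(low)>3 else "")
E
```

```text
[[ 632.1 -227.8]
 [ 592.8 -376.8]
 [ 497.1 -352. ]
 [ 538.1 -201.8]] [ 565.  -289.6]
-14.795179252265484 154.14053801947045
-15.241255706847326 155.6479717081363
-15.457964262276693 97.60316534505503
-14.578489844646775 98.80912722740581
red [410.6 187.8] 93 top n 35 [ 0.5811 -0.2318  0.0399] [array([ 581.1, -232.3]), array([26.4,  9.1]), np.float64(70.7)] low [array([ 576.9, -243.4]), array([51. , 11.9]), np.float64(71.4)]
red [444.8 195.1] 105 top n 36 [ 0.55   -0.3468  0.0402] [array([ 550.2, -347.1]), array([25. ,  9.7]), np.float64(62.5)] low [array([ 556.2, -335.2]), array([50.8, 13.5]), np.float64(60.2)]
blk [427.6 191.7] 54 top n 45 [ 0.5643 -0.2883  0.0364] [array([ 564.4, -288.7]), array([28.5, 10.7]), np.float64(72.3)] low [array([ 561.2, -288.5]), array([32.3,  5.1]), np.float64(65.5)]
red [179.9 214.3] 126 top n 45 [ 0.5533 -0.3472  0.0407] [array([ 551.9, -348.2]), array([21.1,  9. ]), np.float64(60.4)] low [array([ 558.3, -334.7]), array([46. , 13.4]), np.float64(58.9)]
red [219.  223.8] 134 top n 50 [ 0.5843 -0.2326  0.0408] [array([ 582.1, -233.6]), array([26.2,  9.9]), np.float64(70.0)] low [array([ 577.9, -245.5]), array([49.9, 12.2]), np.float64(73.7)]
blk [230.3 203.1] 46 top n 0   low 
blk [177.1 212.6] 38 top n 20 [ 0.5548 -0.3455  0.0348] [array([ 554.6, -348. ]), array([20.9,  7.9]), np.float64(89.3)] low [array([ 554.8, -349.8]), array([23.4,  7.5]), np.float64(78.2)]
blk [199.3 218.1] 137 top n 74 [ 0.568  -0.2906  0.0379] [array([ 567.3, -290.6]), array([32.2, 11.4]), np.float64(71.7)] low [array([ 556. , -301.4]), array([61.8, 21.2]), np.float64(49.0)]
blk [195.1 238.9] 221 top n 0   low [array([ 607.1, -275.3]), array([ 77.4, 171.8]), np.float64(17.6)]
blk [222.6 225.1] 53 top n 25 [ 0.5857 -0.2317  0.0357] [array([ 585.9, -233.6]), array([24.3,  7.4]), np.float64(85.1)] low [array([ 585.3, -233.7]), array([25.2,  9.5]), np.float64(89.7)]
```

```bash
cat >> h.py <<'E'
from scipy.spatial.transform import Rotation as Ro
def plan(x,y,z,yaw=None):
    "mm, deg (yaw of tool x mod 180)"
    s=manip.sense();R=Ro.from_quat(s["tool_rot"]).as_matrix()
    y0=np.degrees(np.arctan2(R[1,0],R[0,0]))
    dp=R.T@(np.array([x,y,z])/1000-s["tcp_pos"])*100
    r=0
    if yaw is not None:
        dy=(yaw-y0+90)%180-90; r=-np.radians(dy)
    print("t",round(s["t"],2),"tcp",(s["tcp_pos"]*1000).round(1),"yaw",round(y0,2),"tilt",np.degrees(np.arccos(-R[2,2])).round(2),"gap",round(s["finger_gap"],3),"F",s["force"].round(1),"q6",s["q"][5].round(2))
    print("dp cm",dp.round(2),"dist",np.linalg.norm(dp).round(1),"roll",round(r,3))
E
python3 -c "
from h import *
plan(581.5,-232.5,120,71)"
```

```text
t 0.4 tcp [ 143.6 -608.2  250.2] yaw 13.28 tilt 0.02 gap 1.002 F [0.4 0.3 0. ] q6 -0.18
dp cm [ 51.25 -26.5   13.03] dist 59.1 roll -1.007
```

```bash
python3 -m creep '{"claw":[4,4,4,4,4,4,4,4,4,4,4,4],"dp":[[51.2,-26.5,5],[51.2,-26.5,5],[51.2,-26.5,5],[51.2,-26.5,5],[51.2,-26.5,5],[51.2,-26.5,5],[51.2,-26.5,13],[51.2,-26.5,13],[51.2,-26.5,13],[51.2,-26.5,13],[51.2,-26.5,13],[51.2,-26.5,13]],"roll":[-1.0,-1.0,-1.0,-1.0,-1.0,-1.0,-1.0,-1.0,-1.0,-1.0,-1.0,-1.0]}' 40
python3 -c "
from h import *
plan(581.5,-232.5,120,71)
plan(581.5,-232.5,43,71)"
```

```text
t: 1.6
tcp_pos: [0.5826, -0.2311, 0.1196]
tool_rot: [0.816, 0.578, 0.0, 0.0]
force: [0.3, -1.0, -0.0]
finger_gap: 0.466
t 1.6 tcp [ 582.6 -231.1  119.6] yaw 70.6 tilt 0.02 gap 0.466 F [ 0.3 -1.  -0. ] q6 -0.22
dp cm [-0.17 -0.06 -0.04] dist 0.2 roll -0.007
t 1.6 tcp [ 582.6 -231.1  119.6] yaw 70.6 tilt 0.02 gap 0.466 F [ 0.3 -1.  -0. ] q6 -0.22
dp cm [-0.17 -0.06  7.66] dist 7.7 roll -0.007
```

```bash
python3 -m creep '{"claw":[3.5,3.5,3.5,3.5,3.5,3.5,0.5,0.5,0.5,0.5,0.5,0.5],"dp":[[-0.1,-0.1,2],[-0.1,-0.1,4],[-0.1,-0.1,6],[-0.1,-0.1,7.6],[-0.1,-0.1,7.6],[-0.1,-0.1,7.6],[-0.1,-0.1,7.6],[-0.1,-0.1,7.6],[-0.1,-0.1,7.6],[-0.1,-0.1,7.6],[-0.1,-0.1,7.6],[-0.1,-0.1,7.6]],"roll":[0,0,0,0,0,0,0,0,0,0,0,0]}' 40
python3 -c "
from h import *
plan(581.5,-232.5,43,71)
d=cam('top');crop(d,385,140,485,220,6,'pics/g1.png')
d=cam('scene');crop(d,150,150,280,250,6,'pics/g1s.png')"
```

```text
t: 2.8
tcp_pos: [0.5803, -0.2339, 0.0456]
tool_rot: [0.816, 0.578, 0.0, 0.001]
force: [-1.2, -0.5, 6.4]
finger_gap: 0.105
t 2.8 tcp [ 580.3 -233.9   45.6] yaw 70.58 tilt 0.12 gap 0.105 F [-1.2 -0.5  6.4] q6 -0.22
dp cm [0.17 0.07 0.26] dist 0.3 roll -0.007
```

View pics/g1s.png

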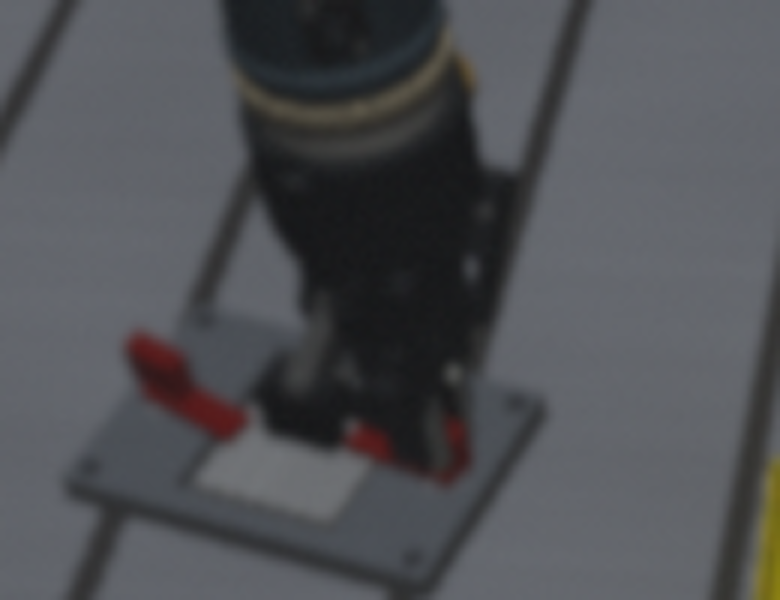

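The left fin is gripped (opening about 9–10 mm). I'll turn it clockwise, which is positive roll.

```bash
python3 -m creep '{"claw":[0.5,0.5,0.5,0.5,0.5,0.5,0.5,0.5,0.5,0.5,0.5,0.5],"dp":[[0,0,-0.1],[0.1,0,-0.1],[0.1,0,-0.1],[0.1,0,-0.1],[0.1,0,-0.1],[0.1,0,-0.1],[0.1,0,-0.1],[0.1,0,-0.1],[0.1,0,-0.1],[0.1,0,-0.1],[0.1,0,-0.1],[0.1,0,-0.1]],"roll":[0.12,0.26,0.4,0.54,0.68,0.82,0.96,1.1,1.22,1.34,1.4,1.4]}'
python3 -c "
from h import *
plan(581.5,-232.5,43,71)"
```

```text
t: 4.1
tcp_pos: [0.5803, -0.2337, 0.0457]
tool_rot: [0.996, -0.084, 0.001, 0.001]
force: [-2.5, -5.3, 1.1]
finger_gap: 0.101
t 4.1 tcp [ 580.3 -233.7   45.7] yaw -9.61 tilt 0.14 gap 0.101 F [-2.5 -5.3  1.1] q6 1.18
dp cm [ 0.1  -0.14  0.27] dist 0.3 roll -1.407
```

```bash
python3 -m creep '{"claw":[3,3,3,3,3,3,3,3],"dp":[[0,0,0],[0,0,0],[0,0,0],[0,0,-2],[0,0,-4],[0,0,-7],[0,0,-7],[0,0,-7]],"roll":[0,0,0,0,0,0,0,0]}'
python3 -c "
from h import *
plan(550.8,-347.7,115,61)"
```

```text
t: 4.9
tcp_pos: [0.5804, -0.2322, 0.1159]
tool_rot: [0.996, -0.084, 0.001, 0.0]
force: [-1.0, -0.6, 0.2]
finger_gap: 0.351
t 4.9 tcp [ 580.4 -232.2  115.9] yaw -9.61 tilt 0.08 gap 0.351 F [-1.  -0.6  0.2] q6 1.18
dp cm [-0.99 11.88  0.09] dist 11.9 roll -1.232
```

```bash
python3 -m creep '{"claw":[3.5,3.5,3.5,3.5,3.5,3.5,3.5,3.5,3.5,3.5],"dp":[[-1,4,0],[-1,8,0],[-1,11.9,0],[-1,11.9,0],[-1,11.9,0],[-1,11.9,0],[-1,11.9,0],[-1,11.9,0],[-1,11.9,0],[-1,11.9,0]],"roll":[-1.23,-1.23,-1.23,-1.23,-1.23,-1.23,-1.23,-1.23,-1.23,-1.23]}'
python3 -c "
from h import *
plan(550.8,-347.7,45,61)
d=cam('top');crop(d,385,140,485,220,6,'pics/g2.png')
d=cam('scene');crop(d,150,150,280,250,6,'pics/g2s.png')"
```

```text
t: 5.9
tcp_pos: [0.5495, -0.3471, 0.1136]
tool_rot: [0.862, 0.506, -0.0, -0.002]
force: [-0.1, -1.0, -0.1]
finger_gap: 0.409
t 5.9 tcp [ 549.5 -347.1  113.6] yaw 60.83 tilt 0.19 gap 0.409 F [-0.1 -1.  -0.1] q6 -0.23
dp cm [0.01 0.16 6.86] dist 6.9 roll -0.003
```

View pics/g2s.png

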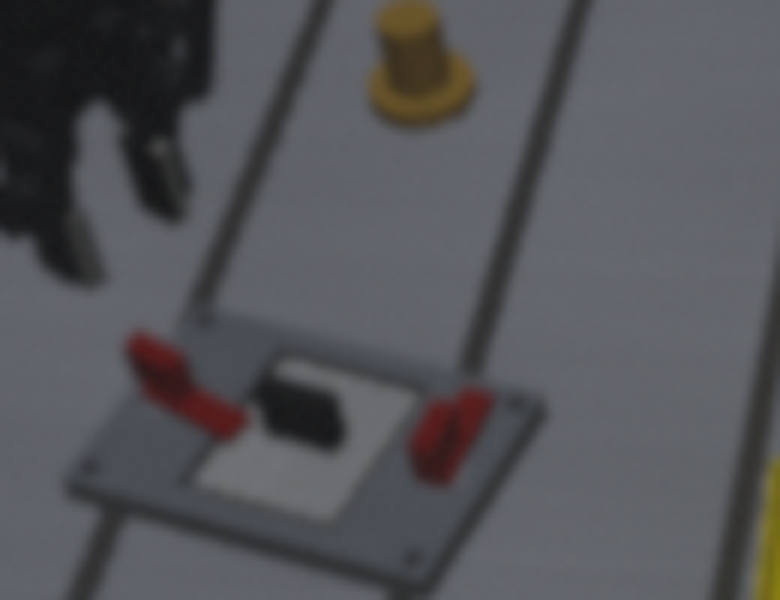

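The scene crop shows the left button lying across the frame, well aside (fin near crop (440,435)). The right one at (165,370) is still over the cover. Next is the right fin.

```bash
python3 -m creep '{"claw":[3.5,3.5,3.5,3.5,3.5,3.5,0.5,0.5,0.5,0.5,0.5,0.5],"dp":[[0,0.1,2],[0,0.1,4],[0,0.1,6],[0,0.1,6.8],[0,0.1,6.8],[0,0.1,6.8],[0,0.1,6.8],[0,0.1,6.8],[0,0.1,6.8],[0,0.1,6.8],[0,0.1,6.8],[0,0.1,6.8]],"roll":[0,0,0,0,0,0,0,0,0,0,0,0]}' 40
python3 -c "
from h import *
plan(550.8,-347.7,45,61)"
```

```text
t: 7.2
tcp_pos: [0.5503, -0.3481, 0.0486]
tool_rot: [0.862, 0.506, -0.001, -0.001]
force: [-4.0, 1.0, 5.6]
finger_gap: 0.1
t 7.2 tcp [ 550.3 -348.1   48.6] yaw 60.86 tilt 0.1 gap 0.1 F [-4.   1.   5.6] q6 -0.23
dp cm [0.06 0.02 0.36] dist 0.4 roll -0.003
```

```bash
python3 -m creep '{"claw":[0.5,0.5,0.5,0.5,0.5,0.5,0.5,0.5,0.5,0.5,0.5],"dp":[[0,0,0],[0,0,0],[0,0,0],[0,0,0],[0,0,0],[0,0,0],[0,0,0],[0,0,0],[0,0,0],[0,0,0],[0,0,0]],"roll":[0.12,0.26,0.4,0.54,0.68,0.82,0.96,1.1,1.22,1.22,1.22]}'
python3 -m creep '{"claw":[3,3,3,3,3,3,3,3],"dp":[[0,0,0],[0,0,0],[0,0,0],[0,0,-2],[0,0,-4],[0,0,-7],[0,0,-7],[0,0,-7]],"roll":[0,0,0,0,0,0,0,0]}'
python3 -c "
from h import *
plan(566.3,-290.3,115,75)"
```

```text
t: 8.3
tcp_pos: [0.5513, -0.35, 0.0486]
tool_rot: [0.997, -0.078, 0.001, 0.001]
force: [-3.8, -3.7, 6.0]
finger_gap: 0.099
t: 9.1
tcp_pos: [0.5516, -0.3483, 0.1177]
tool_rot: [0.997, -0.079, 0.001, 0.0]
force: [-0.2, 0.1, 0.0]
finger_gap: 0.354
t 9.1 tcp [ 551.6 -348.3  117.7] yaw -9.03 tilt 0.07 gap 0.354 F [-0.2  0.1  0. ] q6 0.99
dp cm [ 0.54 -5.96  0.27] dist 6.0 roll -1.467
```

```bash
python3 -m creep '{"claw":[3.5,3.5,3.5,3.5,3.5,3.5,3.5,3.5,3.5,3.5,3.5,3.5],"dp":[[0.5,-3,0.2],[0.5,-5.9,0.2],[0.5,-5.9,0.2],[0.5,-5.9,0.2],[0.5,-5.9,0.2],[0.5,-5.9,0.2],[0.5,-5.9,0.2],[0.5,-5.9,0.2],[0.5,-5.9,0.2],[0.5,-5.9,0.2],[0.5,-5.9,0.2],[0.5,-5.9,0.2]],"roll":[-1.46,-1.46,-1.46,-1.46,-1.46,-1.46,-1.46,-1.46,-1.46,-1.46,-1.46,-1.46]}'
python3 -c "
from h import *
plan(566,-290,38,74.5)
d=cam('top');crop(d,385,140,485,220,6,'pics/g3.png')
d=cam('scene');crop(d,150,150,280,250,6,'pics/g3s.png')"
```

```text
t: 10.3
tcp_pos: [0.5648, -0.2904, 0.114]
tool_rot: [0.796, 0.605, -0.0, -0.001]
force: [-0.3, -0.4, -1.0]
finger_gap: 0.413
t 10.3 tcp [ 564.8 -290.4  114. ] yaw 74.46 tilt 0.14 gap 0.413 F [-0.3 -0.4 -1. ] q6 -0.38
dp cm [0.06 0.12 7.6 ] dist 7.6 roll -0.001
```

View pics/g3s.png

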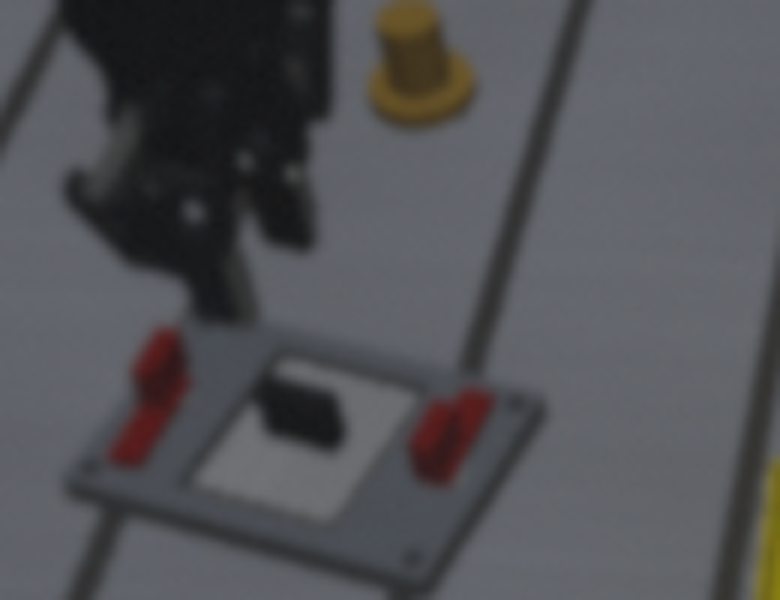

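View pics/g3.png

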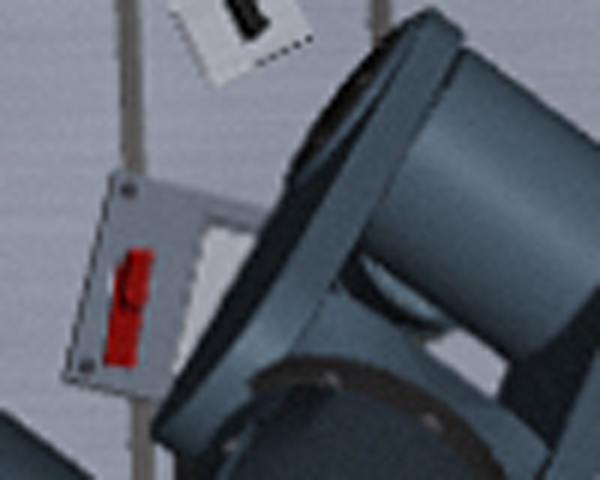

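Both buttons are now across the frame, clear of the cover (scene crop fins at (160,365) and (440,435)). Next I'll grip the handle.

```bash
python3 -m creep '{"claw":[3.5,3.5,3.5,3.5,3.5,3.5,0.5,0.5,0.5,0.5,0.5,0.5],"dp":[[0.1,0.1,2],[0.1,0.1,4],[0.1,0.1,6],[0.1,0.1,7.5],[0.1,0.1,7.5],[0.1,0.1,7.5],[0.1,0.1,7.5],[0.1,0.1,7.5],[0.1,0.1,7.5],[0.1,0.1,7.5],[0.1,0.1,7.5],[0.1,0.1,7.5]],"roll":[0,0,0,0,0,0,0,0,0,0,0,0]}' 60
python3 -c "
from h import *
plan(566,-290,38,74.5)"
```

```text
t: 11.6
tcp_pos: [0.5674, -0.2909, 0.0417]
tool_rot: [0.796, 0.606, 0.0, 0.001]
force: [-0.2, -0.3, 6.4]
finger_gap: 0.123
t 11.6 tcp [ 567.4 -290.9   41.7] yaw 74.58 tilt 0.14 gap 0.123 F [-0.2 -0.3  6.4] q6 -0.38
dp cm [ 0.05 -0.16  0.36] dist 0.4 roll 0.001
```

```bash
python3 -m creep '{"claw":[0.5,0.5,0.5,0.5,0.5,0.5],"dp":[[0,0,-1],[0,0,-2],[0,0,-4],[0,0,-7],[0,0,-9],[0,0,-9]],"roll":[0,0,0,0,0,0]}'
python3 -c "
from h import *
plan(562.7,308.6,130,83.2)
d=cam('scene');crop(d,150,130,280,250,5,'pics/g4s.png')"
```

```text
t: 12.2
tcp_pos: [0.5685, -0.2917, 0.134]
tool_rot: [0.796, 0.606, 0.001, 0.004]
force: [1.0, 0.1, -0.3]
finger_gap: 0.119
t 12.2 tcp [ 568.5 -291.7  134. ] yaw 74.59 tilt 0.43 gap 0.119 F [ 1.   0.1 -0.3] q6 -0.38
dp cm [ 57.72 -16.51   0.13] dist 60.0 roll -0.15
```

View pics/g4s.png

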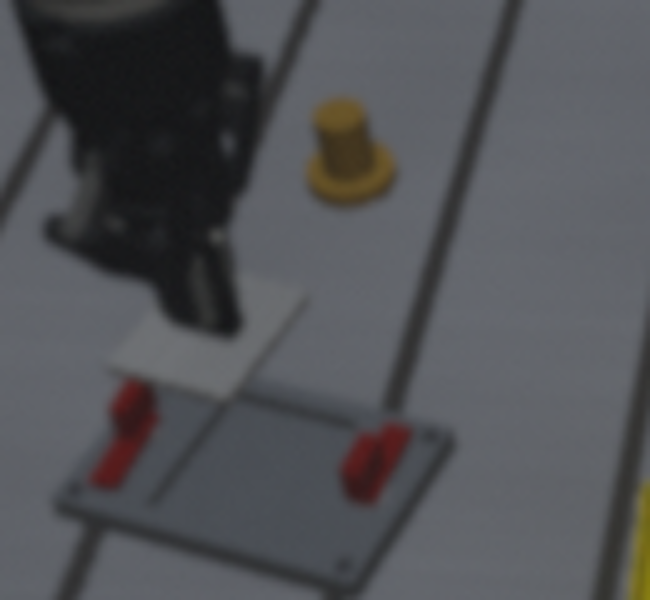

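The cover is out and hanging level, at crop (210,335). Now to the blue tray.

```bash
python3 -c "
from h import *
plan(557.6,265.9,132,83.2)"
python3 -m creep '{"claw":[0.5,0.5,0.5,0.5,0.5,0.5,0.5,0.5,0.5,0.5,0.5,0.5],"dp":[[3.5,-1,0],[7.5,-2,0],[12,-3.3,0],[16.5,-4.7,0],[21,-6,0],[25.5,-7.4,0],[30,-8.8,0],[34.5,-10.2,0],[39,-11.6,0],[43.5,-13,0],[47,-14,0],[49,-14.8,0]],"roll":[0,0,0,0,0,-0.03,-0.06,-0.09,-0.12,-0.15,-0.15,-0.15]}'
python3 -c "
from h import *
plan(557.6,265.9,132,83.2)"
```

```text
t 12.25 tcp [ 567.4 -290.9  132.1] yaw 74.59 tilt 0.22 gap 0.124 F [-0.5  0.2 -1.8] q6 -0.38
dp cm [ 53.42 -15.74  -0.12] dist 55.7 roll -0.15
t: 13.45
tcp_pos: [0.5528, 0.2243, 0.1287]
tool_rot: [0.747, 0.665, -0.001, -0.001]
force: [0.2, -0.5, -1.6]
finger_gap: 0.121
t 13.45 tcp [552.8 224.3 128.7] yaw 83.34 tilt 0.14 gap 0.121 F [ 0.2 -0.5 -1.6] q6 0.31
dp cm [ 4.19 -0.01 -0.33] dist 4.2 roll 0.002
```

```bash
python3 -m creep '{"claw":[0.5,0.5,0.5,0.5,0.5,0.5,0.5,0.5],"dp":[[1.5,0,0],[3,0,0],[4.2,0,0],[4.2,0,2],[4.2,0,4],[4.2,0,5],[4.2,0,5],[4.2,0,5]],"roll":[0,0,0,0,0,0,0,0]}'
python3 -c "
from h import *
plan(557.6,265.9,40,83.2)
d=cam('scene');crop(d,380,140,520,280,5,'pics/g5s.png')"
```

```text
t: 14.25
tcp_pos: [0.5597, 0.2627, 0.0804]
tool_rot: [0.748, 0.663, 0.0, 0.0]
force: [-0.0, -0.5, -1.1]
finger_gap: 0.121
t 14.25 tcp [559.7 262.7  80.4] yaw 83.13 tilt 0.01 gap 0.121 F [-0.  -0.5 -1.1] q6 0.38
dp cm [ 0.29 -0.25  4.04] dist 4.1 roll -0.001
```

View pics/g5s.png

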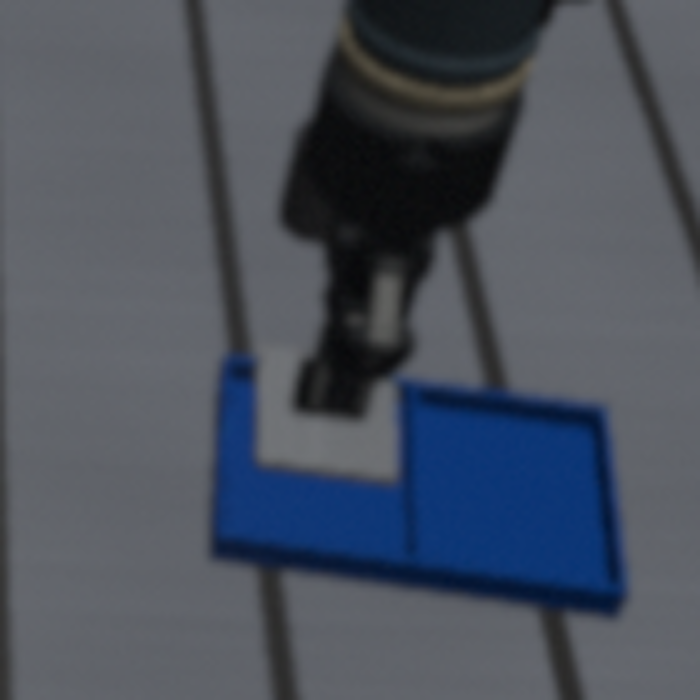

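```bash
python3 -m creep '{"claw":[0.5,0.5,0.5,0.5,0.5,0.5,0.5],"dp":[[0.1,-0.2,1],[0.1,-0.2,2],[0.1,-0.2,3],[0.1,-0.2,3.5],[0.1,-0.2,3.8],[0.1,-0.2,4],[0.1,-0.2,4]],"roll":[0,0,0,0,0,0,0]}'
python3 -c "
from h import *
plan(557.6,265.9,40,83.2)"
```

```text
t: 15.0
tcp_pos: [0.5574, 0.2643, 0.0401]
tool_rot: [0.748, 0.664, -0.0, -0.0]
force: [0.8, -0.6, -1.9]
finger_gap: 0.122
t 15.0 tcp [557.4 264.3  40.1] yaw 83.18 tilt 0.0 gap 0.122 F [ 0.8 -0.6 -1.9] q6 0.38
dp cm [0.16 0.01 0.01] dist 0.2 roll -0.0
```

```bash
python3 -m creep '{"claw":[0.5,0.5,0.5,0.5],"dp":[[0.1,0,0.1],[0.1,0,0.2],[0.1,0,0.2],[0.1,0,0.2]],"roll":[0,0,0,0]}'
python3 -c "
from h import *
plan(557.6,265.9,40,83.2)"
```

```text
t: 15.4
tcp_pos: [0.5578, 0.2653, 0.0396]
tool_rot: [0.748, 0.664, 0.0, 0.0]
force: [-1.8, -0.5, 5.4]
finger_gap: 0.118
t 15.4 tcp [557.8 265.3  39.6] yaw 83.19 tilt 0.06 gap 0.118 F [-1.8 -0.5  5.4] q6 0.38
dp cm [ 0.05 -0.02 -0.04] dist 0.1 roll -0.0
```

```bash
python3 -m creep '{"claw":[3.5,3.5,3.5,3.5,3.5,3.5,3.5,3.5],"dp":[[0,0,0],[0,0,0],[0,0,0],[0,0,-1],[0,0,-3],[0,0,-6],[0,0,-9],[0,0,-9]],"roll":[0,0,0,0,0,0,0,0]}'
python3 -c "
from h import *
d=cam('scene');crop(d,380,140,520,280,5,'pics/g6s.png')
plan(380,287,120,83.2)"
```

```text
t: 16.2
tcp_pos: [0.5605, 0.2663, 0.1333]
tool_rot: [0.748, 0.664, 0.004, 0.002]
force: [0.7, -0.4, 1.5]
finger_gap: 0.41
t 16.25 tcp [559.1 265.8 131.2] yaw 83.19 tilt 0.34 gap 0.41 F [ 0.1 -0.  -0.4] q6 0.38
dp cm [ -0.02 -18.04   1.02] dist 18.1 roll -0.0
```

View pics/g6s.png

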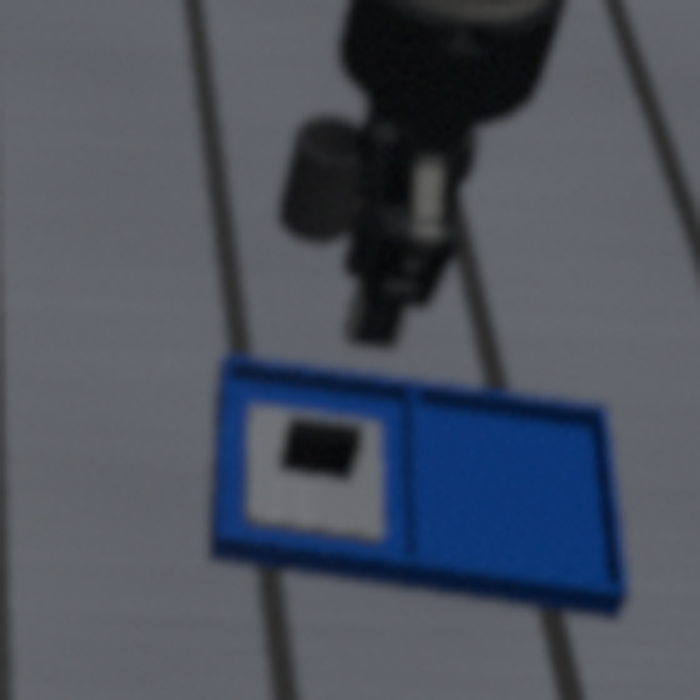

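The cover lies flat in the left pocket (crop (315,470)). Next is the steel stub.

```bash
python3 -m creep '{"claw":[6.5,6.5,6.5,6.5,6.5,6.5,6.5],"dp":[[0,-4,0],[0,-8,0],[0,-12,0],[0,-16,0],[0,-18,1],[0,-18,1],[0,-18,1]],"roll":[0,0,0,0,0,0,0]}'
python3 -c "
from h import *
plan(380,287,40,83.2)
d=cam('scene');crop(d,380,110,520,250,5,'pics/g7s.png')"
```

```text
t: 16.95
tcp_pos: [0.3791, 0.2868, 0.118]
tool_rot: [0.748, 0.664, 0.0, 0.0]
force: [0.6, -0.6, 0.9]
finger_gap: 0.757
t 16.95 tcp [379.1 286.8 118. ] yaw 83.22 tilt 0.01 gap 0.757 F [ 0.6 -0.6  0.9] q6 0.53
dp cm [0.03 0.08 7.8 ] dist 7.8 roll 0.0
```

View pics/g7s.png

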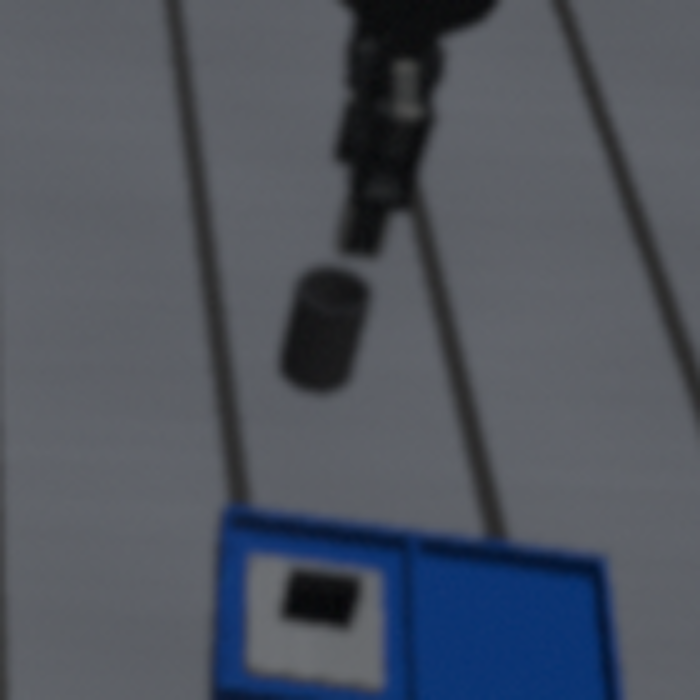

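```bash
python3 -m creep '{"claw":[6.5,6.5,6.5,6.5,6.5,3,3,3,3,3,3],"dp":[[0,0.1,2],[0,0.1,4],[0,0.1,6],[0,0.1,7.8],[0,0.1,7.8],[0,0.1,7.8],[0,0.1,7.8],[0,0.1,7.8],[0,0.1,7.8],[0,0.1,7.8],[0,0.1,7.8]],"roll":[0,0,0,0,0,0,0,0,0,0,0]}' 60
python3 -m creep '{"claw":[3,3,3,3,3,3,3],"dp":[[0,0,-0.5],[0,0,-2],[0,0,-4],[0,0,-7],[0,0,-9],[0,0,-9],[0,0,-9]],"roll":[0,0,0,0,0,0,0]}'
python3 -c "
from h import *
plan(567.8,351.3,130,83.2)
d=cam('scene');crop(d,380,110,520,250,5,'pics/g8s.png')"
```

```text
t: 18.1
tcp_pos: [0.3808, 0.2869, 0.0413]
tool_rot: [0.748, 0.664, 0.001, 0.001]
force: [1.5, 0.1, 6.8]
finger_gap: 0.433
t: 18.8
tcp_pos: [0.3793, 0.2865, 0.1304]
tool_rot: [0.748, 0.664, 0.0, -0.0]
force: [0.6, 0.9, -2.0]
finger_gap: 0.439
t 18.8 tcp [379.3 286.5 130.4] yaw 83.19 tilt 0.01 gap 0.439 F [ 0.6  0.9 -2. ] q6 0.53
dp cm [ 8.67 17.94  0.04] dist 19.9 roll -0.0
```

View pics/g8s.png

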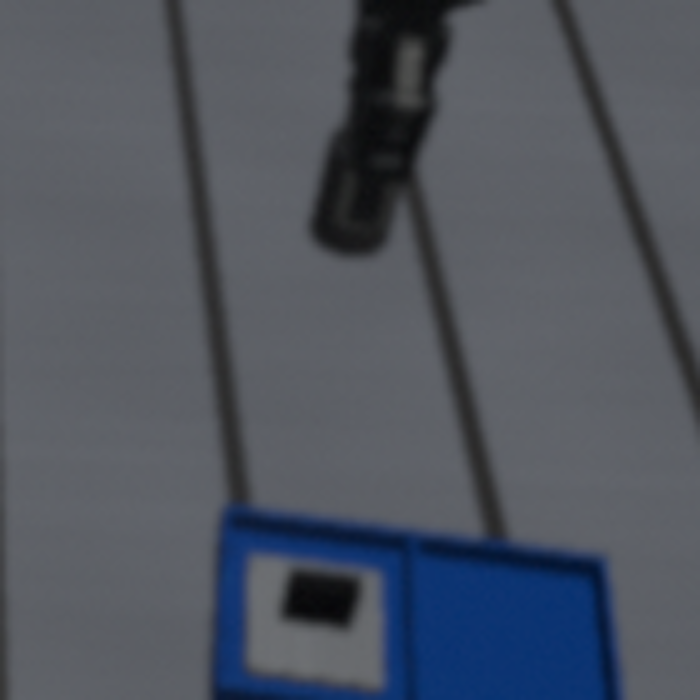

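```bash
python3 -m creep '{"claw":[3,3,3,3,3,3,3,3,3,3,3],"dp":[[2,4,0],[4,8,0],[6,12,0],[8,16,0],[8.7,17.9,0],[8.7,17.9,0],[8.7,17.9,3],[8.7,17.9,5.5],[8.7,17.9,7.5],[8.7,17.9,7.8],[8.7,17.9,7.8]],"roll":[0,0,0,0,0,0,0,0,0,0,0]}'
python3 -c "
from h import *
plan(567.8,351.3,45,83.2)"
```

```text
t: 19.95
tcp_pos: [0.5656, 0.351, 0.0507]
tool_rot: [0.748, 0.664, -0.002, -0.001]
force: [0.2, -0.8, -1.1]
finger_gap: 0.438
t 19.95 tcp [565.6 351.   50.7] yaw 83.19 tilt 0.27 gap 0.438 F [ 0.2 -0.8 -1.1] q6 0.51
dp cm [0.06 0.22 0.57] dist 0.6 roll -0.0
```

```bash
python3 -m creep '{"claw":[3,3,3,3,3],"dp":[[0,0,0.2],[0,0,0.3],[0,0,0.5],[0,0,0.6],[0,0,0.6]],"roll":[0,0,0,0,0]}'
python3 -c "
from h import *
plan(567.8,351.3,45,83.2)"
```

```text
t: 20.45
tcp_pos: [0.5678, 0.3517, 0.0465]
tool_rot: [0.748, 0.664, 0.0, 0.0]
force: [0.8, -0.4, 0.2]
finger_gap: 0.431
t 20.45 tcp [567.8 351.7  46.5] yaw 83.19 tilt 0.01 gap 0.431 F [ 0.8 -0.4  0.2] q6 0.51
dp cm [-0.04  0.01  0.15] dist 0.2 roll -0.0
```

```bash
python3 -m creep '{"claw":[3,3,3,3],"dp":[[0,0,0.1],[0,0,0.2],[0,0,0.25],[0,0,0.25]],"roll":[0,0,0,0]}'
python3 -c "
from h import *
plan(567.8,351.3,45,83.2)"
```

```text
t: 20.85
tcp_pos: [0.568, 0.3518, 0.0453]
tool_rot: [0.748, 0.664, 0.0, 0.0]
force: [-2.1, -0.6, 6.7]
finger_gap: 0.436
t 20.85 tcp [568.  351.8  45.3] yaw 83.19 tilt 0.03 gap 0.436 F [-2.1 -0.6  6.7] q6 0.51
dp cm [-0.05 -0.01  0.03] dist 0.1 roll -0.0
```

```bash
python3 -m creep '{"claw":[6,6,6,6,6,6,6,6],"dp":[[0,0,0],[0,0,0],[0,0,0],[0,0,-1],[0,0,-3],[0,0,-6],[0,0,-9],[0,0,-9]],"roll":[0,0,0,0,0,0,0,0]}'
python3 -c "
from h import *
d=cam('scene');crop(d,380,140,520,280,5,'pics/g9s.png')
plan(436.3,92,135,92.4)"
```

```text
t: 21.65
tcp_pos: [0.5709, 0.3531, 0.1393]
tool_rot: [0.748, 0.664, 0.005, 0.002]
force: [0.8, 0.4, 0.1]
finger_gap: 0.7
t 21.7 tcp [569.5 352.5 137. ] yaw 83.19 tilt 0.35 gap 0.7 F [-0.2 -0.3 -0.6] q6 0.51
dp cm [-27.44 -10.13   0.06] dist 29.3 roll -0.161
```

View pics/g9s.png

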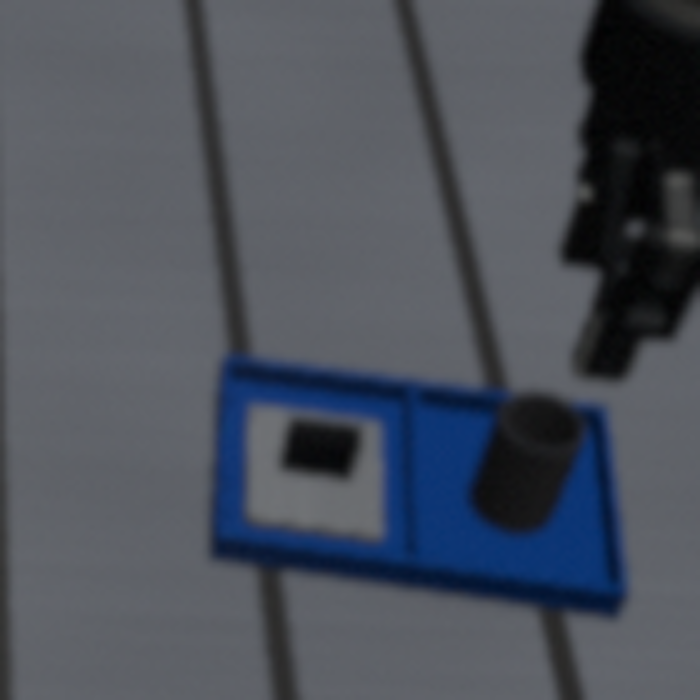

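The stub stands upright in the right pocket (crop (525,460)). Next is the cone.

```bash
python3 -m creep '{"claw":[6,6,6,6,6,6,6,6,6],"dp":[[-4,-1.5,0],[-8.5,-3,0],[-13,-4.7,0],[-17.5,-6.4,0],[-22,-8.1,0],[-26,-9.6,0],[-27.4,-10.1,0],[-27.4,-10.1,0],[-27.4,-10.1,0]],"roll":[0,-0.05,-0.1,-0.15,-0.16,-0.16,-0.16,-0.16,-0.16]}'
python3 -c "
from h import *
d=cam('scene');crop(d,310,110,450,250,5,'pics/g10s.png')
plan(436.3,92,50,92.4)"
```

```text
t: 22.6
tcp_pos: [0.4351, 0.0916, 0.1335]
tool_rot: [0.693, 0.721, -0.0, -0.0]
force: [-0.1, 0.1, 0.0]
finger_gap: 0.699
t 22.65 tcp [435.6  92.  133.6] yaw 92.35 tilt 0.02 gap 0.705 F [1.5 0.3 0.4] q6 -0.09
dp cm [-0.    0.07  8.36] dist 8.4 roll -0.001
```

View pics/g10s.png

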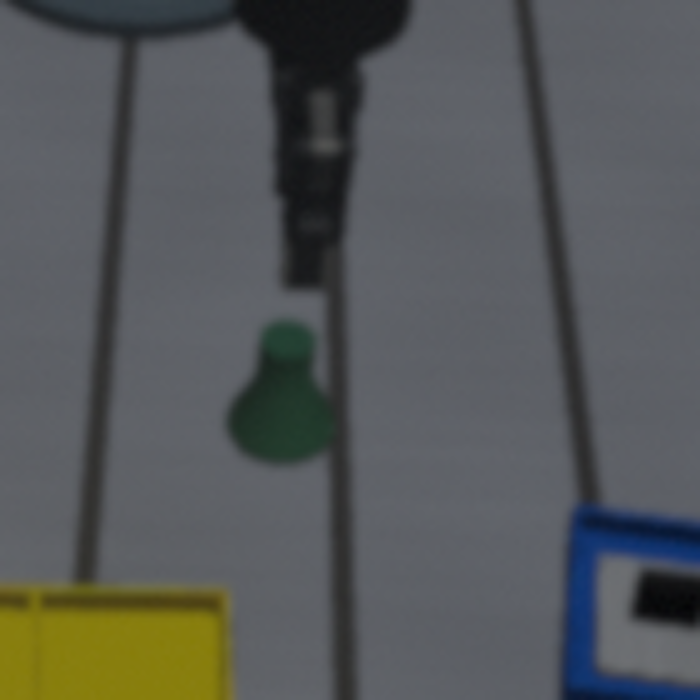

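```bash
python3 -m creep '{"claw":[6,6,6,6,6,2,2,2,2,2,2,2],"dp":[[0,0,2],[0,0,4],[0,0,6],[0,0,7.9],[0,0,7.9],[0,0,7.9],[0,0,7.9],[0,0,7.9],[0,0,7.9],[0,0,7.9],[0,0,7.9],[0,0,7.9]],"roll":[0,0,0,0,0,0,0,0,0,0,0,0]}' 70
python3 -m creep '{"claw":[2,2,2,2,2,2,2],"dp":[[0,0,-0.5],[0,0,-2],[0,0,-4],[0,0,-7],[0,0,-9],[0,0,-9],[0,0,-9]],"roll":[0,0,0,0,0,0,0]}'
python3 -c "
from h import *
plan(618.6,25.4,145,92.4)
d=cam('scene');crop(d,310,110,450,250,5,'pics/g11s.png')"
```

```text
t: 23.85
tcp_pos: [0.4356, 0.0919, 0.0558]
tool_rot: [0.693, 0.721, 0.001, 0.001]
force: [0.7, 3.9, 7.0]
finger_gap: 0.295
t: 24.55
tcp_pos: [0.4347, 0.0915, 0.1448]
tool_rot: [0.693, 0.721, 0.0, 0.0]
force: [0.1, 0.1, -2.9]
finger_gap: 0.295
t 24.55 tcp [434.7  91.5 144.8] yaw 92.34 tilt 0.02 gap 0.295 F [ 0.1  0.1 -2.9] q6 -0.09
dp cm [-7.350e+00  1.811e+01 -1.000e-02] dist 19.5 roll -0.001
```

View pics/g11s.png

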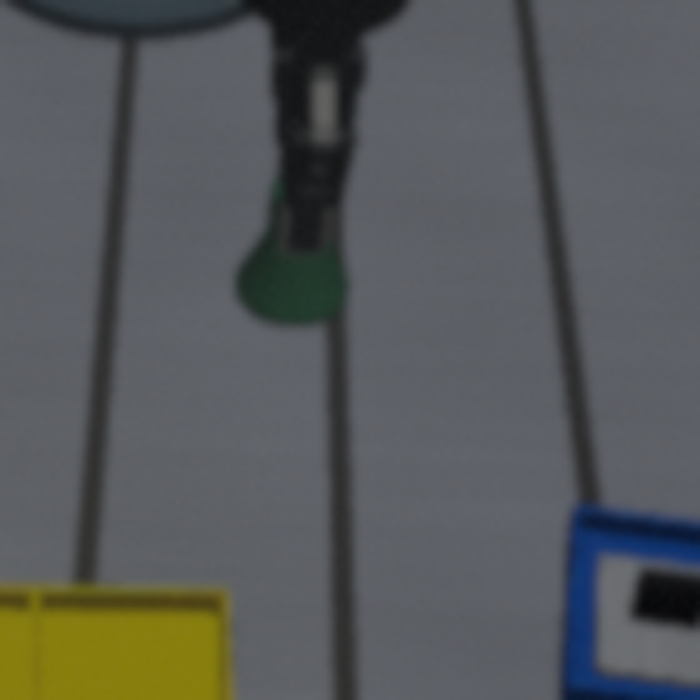

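```bash
python3 -m creep '{"claw":[2,2,2,2,2,2,2,2,2,2,2],"dp":[[-1.6,4,0],[-3.2,8,0],[-4.9,12,0],[-6.5,16,0],[-7.3,18.1,0],[-7.3,18.1,0],[-7.3,18.1,3],[-7.3,18.1,5.5],[-7.3,18.1,7.5],[-7.3,18.1,8],[-7.3,18.1,8]],"roll":[0,0,0,0,0,0,0,0,0,0,0]}'
python3 -c "
from h import *
plan(618.6,25.4,59.5,92.4)"
```

```text
t: 25.7
tcp_pos: [0.6166, 0.0265, 0.0628]
tool_rot: [0.692, 0.722, -0.002, -0.002]
force: [-0.2, 0.6, -1.0]
finger_gap: 0.29
t 25.7 tcp [616.6  26.5  62.8] yaw 92.36 tilt 0.3 gap 0.29 F [-0.2  0.6 -1. ] q6 -0.18
dp cm [-0.12  0.19  0.33] dist 0.4 roll -0.001
```

```bash
python3 -m creep '{"claw":[2,2,2,2],"dp":[[0,0,0.1],[0,0,0.2],[0,0,0.2],[0,0,0.2]],"roll":[0,0,0,0]}'
python3 -c "
from h import *
plan(618.6,25.4,59.5,92.4)"
```

```text
t: 26.1
tcp_pos: [0.6192, 0.026, 0.0636]
tool_rot: [0.692, 0.721, 0.0, 0.001]
force: [-0.8, -0.0, -2.9]
finger_gap: 0.295
t 26.1 tcp [619.2  26.   63.6] yaw 92.35 tilt 0.08 gap 0.295 F [-0.8 -0.  -2.9] q6 -0.18
dp cm [-0.06 -0.06  0.41] dist 0.4 roll -0.001
```

```bash
python3 -m creep '{"claw":[2,2,2,2,2],"dp":[[0,0,0.1],[0,0,0.2],[0,0,0.3],[0,0,0.4],[0,0,0.4]],"roll":[0,0,0,0,0]}'
python3 -c "
from h import *
plan(618.6,25.4,59.5,92.4)"
```

```text
t: 26.6
tcp_pos: [0.6188, 0.026, 0.0598]
tool_rot: [0.692, 0.721, -0.0, 0.0]
force: [-1.2, 0.5, 4.7]
finger_gap: 0.293
t 26.6 tcp [618.8  26.   59.8] yaw 92.35 tilt 0.01 gap 0.293 F [-1.2  0.5  4.7] q6 -0.18
dp cm [-0.06 -0.02  0.03] dist 0.1 roll -0.001
```

Seated, at the expected 59.8 mm. I'll release and look.

```bash
python3 -m creep '{"claw":[5,5,5,5,5,5,5,5],"dp":[[0,0,0],[0,0,0],[0,0,0],[0,0,-1],[0,0,-3],[0,0,-6],[0,0,-9],[0,0,-9]],"roll":[0,0,0,0,0,0,0,0]}'
python3 -c "
from h import *
d=cam('scene');crop(d,260,150,400,290,5,'pics/g12s.png')
plan(350,-296.7,149,92.4)"
```

```text
t: 27.4
tcp_pos: [0.622, 0.0258, 0.1539]
tool_rot: [0.692, 0.721, 0.003, 0.004]
force: [0.1, 0.1, -0.1]
finger_gap: 0.586
t 27.45 tcp [620.6  25.9 151.8] yaw 92.35 tilt 0.35 gap 0.587 F [ 0.2 -0.4 -0.8] q6 -0.18
dp cm [-31.12 -28.36   0.14] dist 42.1 roll -0.001
```

View pics/g12s.png

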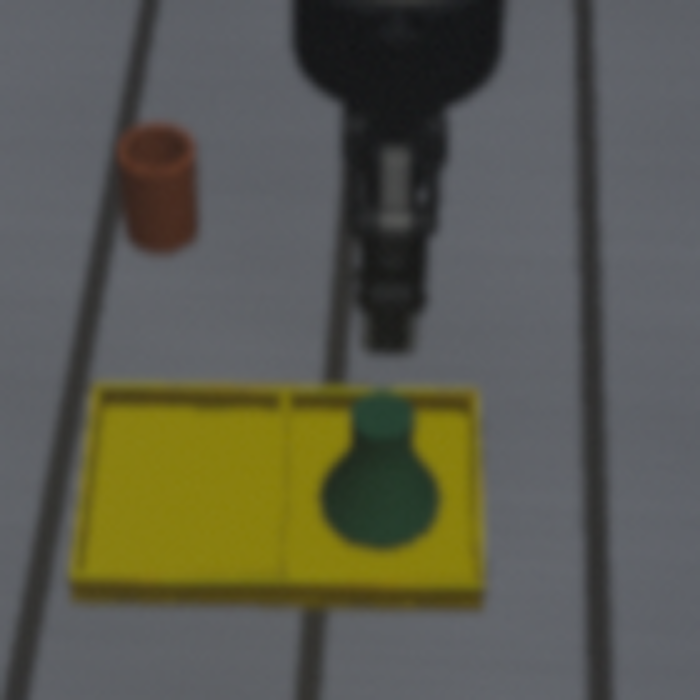

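```bash
python3 -m creep '{"claw":[6,6,6,6,6,6,6,6,6,6,6,6],"dp":[[-3,-2.8,0],[-6.5,-6,0],[-10,-9.1,0],[-13.4,-12.2,0],[-16.8,-15.3,0],[-20.2,-18.4,0],[-23.6,-21.5,0],[-27,-24.6,0],[-30,-27.3,0],[-31.1,-28.4,0],[-31.1,-28.4,1],[-31.1,-28.4,1]],"roll":[0,0,0,0,0,0,0,0,0,0,0,0]}'
python3 -c "
from h import *
d=cam('scene');crop(d,150,90,290,230,5,'pics/g13s.png')
plan(350,-296.7,40,92.4)"
```

```text
t: 28.65
tcp_pos: [0.3469, -0.2951, 0.1373]
tool_rot: [0.693, 0.721, 0.001, -0.002]
force: [-0.2, 0.1, -0.2]
finger_gap: 0.704
t 28.7 tcp [ 347.4 -294.8  137.6] yaw 92.36 tilt 0.21 gap 0.697 F [-0.4  0.6 -0.3] q6 -0.99
dp cm [-0.23  0.27  9.76] dist 9.8 roll -0.001
```

View pics/g13s.png

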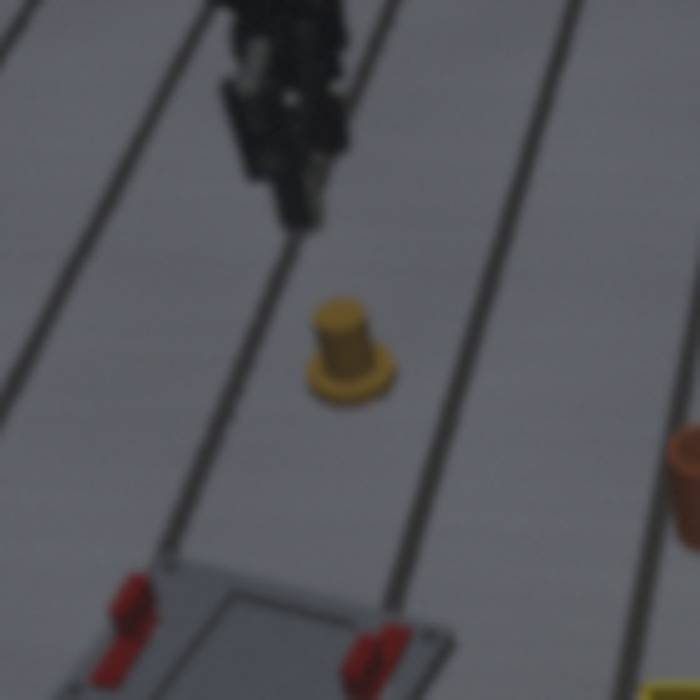

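```bash
python3 -m creep '{"claw":[6,6,6,6,6,6],"dp":[[-0.2,0.2,2],[-0.2,0.2,4],[-0.2,0.2,6],[-0.2,0.2,7],[-0.2,0.2,7],[-0.2,0.2,7]],"roll":[0,0,0,0,0,0]}' 70
python3 -c "
from h import *
plan(350,-296.7,39,92.4)"
```

```text
t: 29.3
tcp_pos: [0.3503, -0.2977, 0.0689]
tool_rot: [0.692, 0.722, 0.0, -0.0]
force: [-0.2, -1.4, 0.7]
finger_gap: 0.705
t 29.3 tcp [ 350.3 -297.7   68.9] yaw 92.42 tilt 0.01 gap 0.705 F [-0.2 -1.4  0.7] q6 -0.99
dp cm [ 0.1  -0.02  2.99] dist 3.0 roll 0.0
```

```bash
python3 -m creep '{"claw":[6,6,6,6,2,2,2,2,2,2,2],"dp":[[0.1,0,1.5],[0.1,0,3],[0.1,0,3],[0.1,0,3],[0.1,0,3],[0.1,0,3],[0.1,0,3],[0.1,0,3],[0.1,0,3],[0.1,0,3],[0.1,0,3]],"roll":[0,0,0,0,0,0,0,0,0,0,0]}' 70
python3 -m creep '{"claw":[2,2,2,2,2,2,2],"dp":[[0,0,-0.5],[0,0,-2],[0,0,-4],[0,0,-7],[0,0,-10],[0,0,-10],[0,0,-10]],"roll":[0,0,0,0,0,0,0]}'
python3 -c "
from h import *
plan(622.2,-60.6,141,92.4)
d=cam('scene');crop(d,150,90,290,230,5,'pics/g14s.png')"
```

```text
t: 30.4
tcp_pos: [0.35, -0.2975, 0.0399]
tool_rot: [0.692, 0.721, -0.0, 0.001]
force: [-0.3, 0.2, 7.0]
finger_gap: 0.296
t: 31.1
tcp_pos: [0.3498, -0.2972, 0.1393]
tool_rot: [0.692, 0.721, -0.0, 0.001]
force: [0.0, 0.2, -2.1]
finger_gap: 0.297
t 31.1 tcp [ 349.8 -297.2  139.3] yaw 92.35 tilt 0.08 gap 0.297 F [ 0.   0.2 -2.1] q6 -0.99
dp cm [22.53 28.19 -0.18] dist 36.1 roll -0.001
```

View pics/g14s.png

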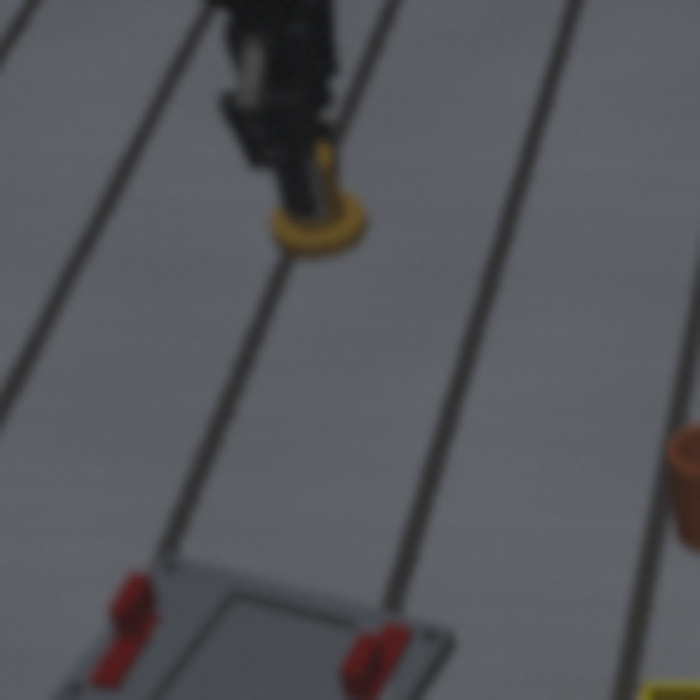

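```bash
python3 -m creep '{"claw":[2,2,2,2,2,2,2,2,2,2,2],"dp":[[2.2,2.8,0],[5,6.2,0],[7.8,9.7,0],[10.6,13.2,0],[13.4,16.7,0],[16.2,20.2,0],[19,23.7,0],[21.5,27,0],[22.5,28.2,0],[22.5,28.2,0],[22.5,28.2,3]],"roll":[0,0,0,0,0,0,0,0,0,0,0]}'
python3 -m creep '{"claw":[2,2,2,2,2],"dp":[[0,0,2],[0,0,4],[0,0,5.5],[0,0,5.8],[0,0,5.8]],"roll":[0,0,0,0,0]}'
python3 -c "
from h import *
plan(622.2,-60.6,43.9,92.4)"
```

```text
t: 32.25
tcp_pos: [0.624, -0.0616, 0.1104]
tool_rot: [0.692, 0.722, 0.001, 0.003]
force: [1.1, -0.5, -1.6]
finger_gap: 0.292
t: 32.75
tcp_pos: [0.6214, -0.0614, 0.05]
tool_rot: [0.693, 0.721, -0.001, -0.001]
force: [-0.1, -0.2, -1.4]
finger_gap: 0.295
t 32.75 tcp [621.4 -61.4  50. ] yaw 92.3 tilt 0.13 gap 0.295 F [-0.1 -0.2 -1.4] q6 -0.32
dp cm [0.07 0.09 0.61] dist 0.6 roll -0.002
```

```bash
python3 -m creep '{"claw":[2,2,2,2,2,2],"dp":[[0,0,0.2],[0,0,0.4],[0,0,0.5],[0,0,0.6],[0,0,0.65],[0,0,0.65]],"roll":[0,0,0,0,0,0]}'
python3 -c "
from h import *
plan(622.2,-60.6,43.9,92.4)"
```

```text
t: 33.35
tcp_pos: [0.6224, -0.0608, 0.0444]
tool_rot: [0.692, 0.722, 0.0, 0.0]
force: [-0.2, 0.8, -2.6]
finger_gap: 0.295
t 33.35 tcp [622.4 -60.8  44.4] yaw 92.36 tilt 0.0 gap 0.295 F [-0.2  0.8 -2.6] q6 -0.32
dp cm [ 0.02 -0.02  0.05] dist 0.1 roll -0.001
```

```bash
python3 -m creep '{"claw":[2,2,2],"dp":[[0,0,0.1],[0,0,0.2],[0,0,0.2]],"roll":[0,0,0]}'
python3 -m creep '{"claw":[5,5,5,5,5,5,5,5,5],"dp":[[0,0,0],[0,0,0],[0,0,0],[0,0,0],[0,0,-1],[0,0,-3],[0,0,-6],[0,0,-9],[0,0,-12]],"roll":[0,0,0,0,0,0,0,0,0]}'
python3 -c "
from h import *
plan(400,0,200,92.4)"
```

```text
t: 33.65
tcp_pos: [0.6225, -0.0608, 0.0439]
tool_rot: [0.692, 0.722, 0.0, 0.0]
force: [-3.4, 0.5, 7.6]
finger_gap: 0.3
t: 34.55
tcp_pos: [0.6223, -0.0608, 0.164]
tool_rot: [0.692, 0.721, 0.0, 0.0]
force: [0.5, -0.4, -0.1]
finger_gap: 0.583
t 34.55 tcp [622.3 -60.8 164. ] yaw 92.35 tilt 0.01 gap 0.583 F [ 0.5 -0.4 -0.1] q6 -0.32
dp cm [  6.99 -21.96  -3.61] dist 23.3 roll -0.001
```

```bash
python3 -m creep '{"claw":[5,5,5,5,5,5,5,5],"dp":[[0,-2,-2],[0,-6,-4],[0,-10,-6],[0,-14,-8],[0,-18,-8],[0,-20,-8],[0,-20,-8],[0,-20,-8]],"roll":[0,0,0,0,0,0,0,0]}'
python3 - <<'E'
from h import *
d=cam('scene');crop(d,150,130,520,290,2,'pics/fin.png')
t=cam('top');crop(t,160,130,480,290,2,'pics/fint.png')
rois={"cover":(415,205,460,262,.010),"handle":(415,200,462,262,.036),"steel":(462,205,505,262,.059),"cone":(318,210,364,275,.064),"bush":(268,210,316,275,.050),"cop":(280,172,304,202,.055)}
P=hmap(d)
im=d["image"]; 
B=np.array([.5627,.3086]);Y=np.array([.6204,-.0176])
for k,(x0,y0,x1,y1,H) in rois.items():
    Q=P[y0:y1,x0:x1].reshape(-1,3)
    c=im[y0:y1,x0:x1].reshape(-1,3).astype(int); sat=c.max(1)-c.min(1)
    m=abs(Q[:,2]-H)<.005
    if k=="cover": m&=(sat<30)&(c.mean(1)>70)
    q=Q[m]
    r=cv2.minAreaRect((q[:,:2]*1000).astype(np.float32))
    print(k,len(q),q.mean(0).round(4),np.round(r[0],1),np.round(r[1],1),round(r[2],1))
print(manip.sense()["t"])
E
```

```text
t: 35.35
tcp_pos: [0.4234, -0.0694, 0.2432]
tool_rot: [0.693, 0.721, 0.001, 0.001]
force: [0.2, 0.8, 0.8]
finger_gap: 0.585
cover 457 [0.5674 0.259  0.0116] [546.7 249.7] [ 92.8 184.2] 81.4
handle 88 [0.5601 0.2644 0.0366] [558.2 264.9] [31.4 14.5] 86.6
steel 131 [0.5698 0.3508 0.0593] [569.  350.4] [37.5 37.7] 5.6
cone 123 [0.6214 0.0249 0.0655] [620.1  24.9] [26.8 26.5] 69.3
bush 129 [ 0.6251 -0.06    0.0515] [623.4 -60.3] [30.1 25.7] 6.1
cop 104 [ 0.4501 -0.0918  0.055 ] [450.3 -91.4] [39.9 33.8] 6.5
35.45
```

View pics/fin.png

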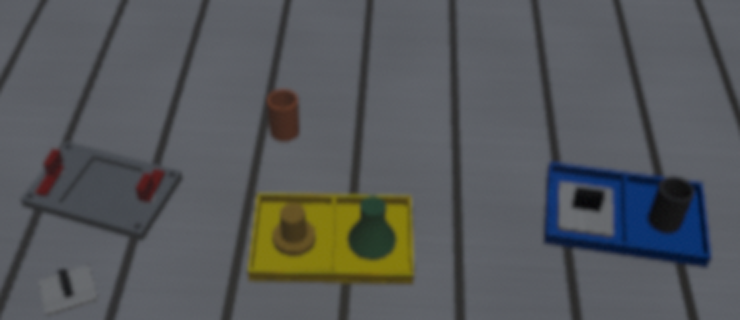

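View pics/fint.png

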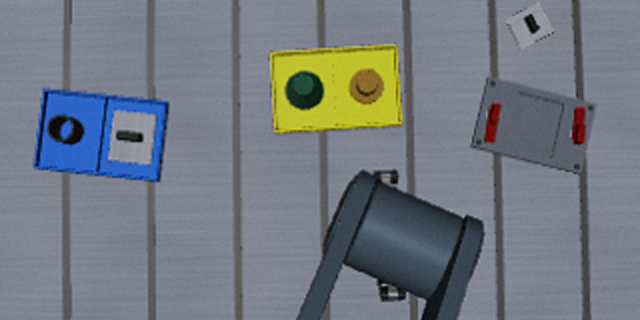

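Both views show all four parts seated in their own pockets. The copper stub and the small cover haven't moved, and the buttons are aside. Handing in.

```bash
python3 -c "
from station import workorder
print(workorder.sign_off())"
```

```text
the job is handed in; nothing more can be done
None
```

I turned both red buttons about 1.4–1.5 rad aside and then lifted the larger hatch cover out of the frame. The cover and the dark steel stub are in the blue tray, and the green cone and brass bush are in the yellow tray. I handed the job in at about 35.5 s; it gave no verdict.

**Last checks:**
- **Views:** both cameras show the cover flat and the other three parts upright, each in its own pocket. The buttons are clear, the small look-alike cover is where it was, and the gripper is away and touching nothing.
- **Positions:** the depth readings put the cover's handle and the other three parts within about 2 mm of their pocket centres. The copper stub is still where it started.
- **Forces:** the wrist forces I read after each move stayed under 10 N.
- **One failed check:** the outline fit for the cover's plate came out at 93 by 184 mm because the mask also caught the tray rim. I judged the plate from its handle position (558, 265 mm) and the pictures instead.

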